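# Slide the thin accumulator cover over the edge, pinch it and seat it on the valve body

## Task

The thin steel accumulator cover lies flat on the granite surface plate, too thin to be picked up there: slide it across the granite until one end sticks out past an edge by at least 3 cm, pinch it by that end and lift it off, without ever letting it fall off the granite. Then lay it gently, do not drop it, on the housing on top of the valve body, raised panel up (as it lies now), fully down and flat between the cast locating lugs, and let go. Leave the lube jar, the piston and the flat clutch ring where they are.

Things in the scene. Friction and masses are not known exactly. Their poses are not given: they have to be found in the camera images.
- cover_center (a point): centre, half-way through its thickness, of the loose steel cover: a flat sheet 160 long (x axis) x 48 wide (y) x 2 thick (z, up at the start), 130 g, same end for end. Raised panel 100 x 22, 1.5 high, in the middle of its upper face; underside flat. It lies wholly on the granite, slides easily there (friction 0.3), and can be dragged by a fingertip pressed on the panel with a few newtons
- cover_end_a (a point): middle of the cover's end edge on its +x side, 80 from its centre, half-way through the thickness. The cover stays level when gripped across its 48 mm width beyond the granite's edge
- cover_end_b (a point): middle of the cover's end edge on its -x side, 80 from its centre, half-way through the thickness
- surface_plate: dark granite surface plate, fixed, 300 long (x axis, roughly along the robot's y) x 200 wide (y axis); origin in the middle of its underside at bench height, flat top 56 above the bench. It stands left or right of y = 0; beyond the middle of its end nearer y = 0 there is at least 60 of free room for fingers
- valve_body: fixed aluminium valve body; origin in the middle of its underside, on the bench. Casting 250 (x axis) x 140 (y axis), its flat deck 30 above the bench; bolts at its corners up to 41. Solenoids stick out 42 from its -y side, below the deck. On the middle of the deck stands the housing for the cover, its flat top (land) 64 above the bench. Fingers have room beside the housing down to the deck
- seat (a point): where the seated cover's centre belongs, 65 above the bench, 1 above the land; x axis along the housing, z up. Up to 62 either side of here along x the housing is 38 wide (cover overhangs it 5 each side); from 62 to 90, 64 wide. Lugs 5 high: at each end (inner face 82.5 from here) and two per side (67 to 79 along x, inner face 26.5 off the centre line): 2.5 play all round. Cover fits either way round
- lube_jar: bystander: white jar of assembly lube, 70 diameter x 70 high; origin in the middle of its underside
- servo_piston: bystander: aluminium piston standing on its 64 diameter disc, 45 high; origin in the middle of its underside
- clutch_steel: bystander: flat steel clutch ring, 124 outside, 94 inside, 4 thick, lying on the bench; origin in the middle of its underside
Not all that is in view belongs to the job. Of the things that look like the part that bears cover_center, the smallest one is meant.

How it is judged (in metres and radians):
On the way, in this order (a step that is already met when the one before it is completed fails the run):
1. the cover, still lying flat on the granite, sticks out past one of its edges by more than 25 mm at the middle of an end ((x of any of cover_end_a, cover_end_b in the frame of surface_plate above 0.175 m or x of any of cover_end_a, cover_end_b in the frame of surface_plate below -0.175 m or y of any of cover_end_a, cover_end_b in the frame of surface_plate above 0.125 m or y of any of cover_end_a, cover_end_b in the frame of surface_plate below -0.125 m) and angle between cover_center's own z axis and vertical below 0.06 rad and z of cover_center in the frame of surface_plate below 0.06 m and contact force between cover and surface_plate above 0.2 N), for 0.2 s.
2. the cover is held by the fingers, clear of the granite by 10 mm or more (contact force between the fingers and cover above 1 N and z of cover_center in the frame of surface_plate above 0.067 m), for 0.2 s.
At the end, for the whole second after the job is handed in: the cover lies at rest on the valve body's housing between the lugs, raised panel up: within 1.5 mm of fully down, within 6 mm of the seat's centre, within 0.08 rad of the housing's direction and within 0.03 rad of level (z of cover_center in the frame of seat between -0.002 and 0.0015 m and horizontal distance between cover_center and seat below 0.006 m and angle between the x axis of cover_center and the x axis of seat, either way round below 0.08 rad and angle between cover_center's own z axis and vertical below 0.03 rad and linear speed of cover below 0.02 m/s); the robot touches nothing.
It fails at once if the cover falls off the surface plate (its centre more than 16 mm below the top of the granite) (height (world z) of cover_center below 0.04 m).
It fails at once if the cover is dropped onto the housing (faster than 0.5 m/s within 20 mm above its seat) (horizontal distance between cover_center and seat below 0.03 m and z of cover_center in the frame of seat below 0.02 m and linear speed of cover above 0.5 m/s).
It fails at once if a bystander is moved by more than 25 mm or knocked over (distance of any of lube_jar, servo_piston, clutch_steel from where it was at the start of the episode above 0.025 m or angle between any of lube_jar, servo_piston's own z axis and vertical above 0.5 rad).
It also fails if it takes over 58 s, if anything falls off the work surface, if the arm or the gripper's body presses on something with over 40 N, if the wrist force passes 120 N, or if a joint passes its speed limit or range.

## Robot

A 6-joint arm with a two-finger parallel gripper is mounted at the origin on the work surface. World frame = base frame: x ahead of the robot, y to its left, z up, the work surface at z = 0. Lengths are in mm, angles in degrees, forces in N, time in s.
With the tool pointing down it reaches from about 300 to 850 mm from the base axis. Payload 4.2 kg.
Tool frame: the origin (TCP) lies at the very end of the fingers, on their centre line; the grasp point (between the pads) lies 19 mm behind it (env.grasp_offset is the distance from the TCP to the grasp point, in mm); z points along the fingers, y is the line along which they close (so a half turn about z gives the same grasp; the last joint's range is limited). The gripper opens to 91 mm and grips with 3 to 60 N. Pads are 32 mm wide; open, the fingers measure 118 mm over their backs; the gripper's body (76 mm by 178 mm) begins 60 mm behind the grasp point.
Start: joints at [70.187, 18.312, 89.639, -0, 72.044, -1.146], TCP at [184.041, 544.768, 213.976] pointing down, gripper open.
Joint ranges: [-177.97, 177.97], [-48.28, 115.42], [12.27, 149.76], [-77.06, 257.06], [2.81, 150.46], [-146.56, 146.56]. Speed limits (degrees/s): [147.25, 147.25, 180, 180, 180, 180].

## Interface

Orientations are given as [roll, pitch, yaw] about the fixed x, y, z axes, in that order (R = Rz(yaw) Ry(pitch) Rx(roll)).
In Python, from workcell import env gives the robot as it stands. The module is installed in compiled form; this text tells all that it offers.
- The arm moves only by the tool send_rows, never from a script. Its argument "motion" is a list of rows, each an object of numbers: "tx", "ty", "tz": the shift along the tool's x, y, z in units of 500 mm (1.0 is 500 mm); "rx", "ry", "rz": the turn, a rotation vector about the tool's x, y, z in units of 30 degrees (1.0 is 30 degrees); "gripper": the closure, from -1 (fully open) to 1 (shut). In form: [{"tx": .., "ty": .., "tz": .., "rx": .., "ry": .., "rz": .., "gripper": ..}, ...]. A call has 1 to 12 rows; each row shifts and turns the commanded pose from where the row before left it, along the tool's axes as they then stand; what a row does not reach is not made up. A row lasts 1/8 s, in which the tool goes at most 62.5 mm and 10.7 degrees, less where a joint would pass 70% of its speed; a pose out of reach is approached as far as the arm can. A call with a number of a shift or a turn outside -1 to 1 is refused whole. A call with a gripper value outside its range is refused whole. The fingers move at their own pace and stop on an object; "grip_force" is the grip in N (left out, the last holds). Time passes only in rows, so rows that do not move let the fingers close. It gives the time, the measured TCP pose, the force, the opening and the grip force at its end, in the units of the state.
- env.state(): the state, without advancing time (a new reading comes with each control period).
- env.grab_frame(name): name is "scene" or "top" or "wrist"; returns a dict with "frame" (420x560x3 uint8, red, green, blue), "vertical_fov" (degrees; the focal length in pixels is half the picture's height over the tangent of half this angle, whatever the lens; pixels are square), "cx", "cy" (the principal point, pixels), "k1" (the pictures are not rectified: a ray, as slopes to the right and down, at radius r is drawn at 1 + k1 r^2 times it, then the intrinsics apply), "rvec" (rotation vector, rad) and "tvec" (3), from world to camera coordinates, as OpenCV has them; the wrist camera has in their place "T_tool_cam" (4x4, takes a point from camera to tool coordinates, whose origin is the TCP and whose axes are the flange's). Camera axes: x right, y down, z forward; pixel columns grow to the right and rows downward; lengths in mm; the calibration is good to about 2 mm. A picture is of the moment at which its call begins: read the wrist's pose just before it. There is no depth.
- env.job_done(): hands the job in; it is judged then, once.
The state is a dict: "time_s": time; "qpos": joint angles; "qvel": joint speeds; "effort": joint torques, N m; "ee_pos": TCP position; "ee_rot": TCP orientation; "force": force on the tool from outside, world axes, zero at the start; "torque": the same for the moment, N m; "gripper_width": finger opening in mm; "gripper_force": force on a finger pad.
Only numpy, scipy, OpenCV 4.12 (cv2) and the standard library are available. Lean on these libraries where they do the work, as an engineer would, in place of code of your own. Each camera call takes 0.05 s, during which the arm holds its last target. There are 200 camera calls.

## Working session

There is one attempt and no reset: what is moved stays moved. The work goes in short steps, Python scripts to look and compute and a tool call to move; the robot and the scene stay as the last step left them, time stands still between calls to the robot, and variables do not carry over. Pictures are saved under pics/ and viewed, at most 10 in all, crops included, and the job is handed in when it is done.

Besides the shell and the picture viewer there is one more tool, called as name(argument=value, ...), one argument or row to a line, values as JSON. send_rows: Moves the arm, as the interface text tells. Shifts and turns lie within -1 to 1; 1 stands for 500 mm of shift or 30 degrees of turn. Its arguments: {"type":"object","properties":{"motion":{"type":"array"},"grip_force":{"type":"number"}},"required":["motion"]}

```bash
mkdir -p pics; cat > h.py <<'E'
import numpy as np, cv2
from scipy.spatial.transform import Rotation as R
from workcell import env
def cam(name):
    s=env.state(); f=env.grab_frame(name); 
    h,w=f["frame"].shape[:2]; fl=h/2/np.tan(np.radians(f["vertical_fov"])/2)
    if "T_tool_cam" in f:
        T=np.eye(4);T[:3,:3]=R.from_euler('xyz',s["ee_rot"],degrees=True).as_matrix();T[:3,3]=s["ee_pos"]
        W=T@np.array(f["T_tool_cam"])
    else:
        W=np.eye(4);Rm=cv2.Rodrigues(np.array(f["rvec"],float))[0];W[:3,:3]=Rm.T;W[:3,3]=-Rm.T@np.array(f["tvec"]).ravel()
    c=dict(W=W,K=np.array([[fl,0,f["cx"]],[0,fl,f["cy"]],[0,0,1]]),k1=f["k1"])
    return f["frame"],c
def save(fn,img,box=None,s=1):
    if box: img=img[box[1]:box[3],box[0]:box[2]]
    img=cv2.resize(img,None,fx=s,fy=s,interpolation=cv2.INTER_CUBIC)
    cv2.imwrite(fn,img[:,:,::-1])
def w(c,u,v,z):
    p=cv2.undistortPoints(np.array([[[u,v]]],float),c["K"],np.array([c["k1"],0,0,0.]))[0,0]
    d=c["W"][:3,:3]@np.array([p[0],p[1],1]);o=c["W"][:3,3]
    return o+d*(z-o[2])/d[2]
def proj(c,P):
    M=np.linalg.inv(c["W"])
    return cv2.projectPoints(np.array(P,float).reshape(-1,3),cv2.Rodrigues(M[:3,:3])[0],M[:3,3],c["K"],np.array([c["k1"],0,0,0.]))[0].reshape(-1,2)
E
python3 - <<'E'
from h import *
import pickle
d={}
for n in("scene","top","wrist"):
    f,c=cam(n);d[n]=(f,c);print(n,c["W"].round(2).tolist(),c["k1"])
pickle.dump(d,open("d0.pkl","wb"))
save("pics/top0.png",d["top"][0],None,1.4)
save("pics/scene0.png",d["scene"][0],None,1.4)
print(env.state())
E
```

```text
scene [[0.22, 0.82, -0.52, 1172.83], [0.98, -0.19, 0.11, -218.76], [-0.01, -0.54, -0.84, 1188.8], [0.0, 0.0, 0.0, 1.0]] -0.019994632290650904
top [[0.03, -0.99, 0.12, 363.48], [-1.0, -0.03, -0.0, -75.07], [0.01, -0.12, -0.99, 1198.39], [0.0, 0.0, 0.0, 1.0]] -0.11416945380085124
wrist [[0.32, 0.91, 0.27, 107.38], [0.95, -0.31, -0.09, 570.54], [-0.0, 0.29, -0.96, 384.31], [0.0, 0.0, 0.0, 1.0]] -0.024834519401610765
{'time_s': 0.15, 'qpos': array([ 7.01886992e+01,  1.83438047e+01,  8.96876245e+01,  8.87434832e-04,
        7.20447731e+01, -1.14456880e+00]), 'qvel': array([ 0.13327778, -0.02989409, -0.22826815,  0.0263964 ,  0.02631708,
       -0.08523637]), 'effort': array([ 8.54401169e-04, -4.12776804e+01, -2.32155901e+01,  7.28535256e-02,
        4.33982816e-02, -8.26974133e-05]), 'ee_pos': array([183.89541996, 544.41880283, 213.32610027]), 'ee_rot': array([-1.79923830e+02, -2.36583485e-03,  1.61332992e+02]), 'force': array([-0.24883188, -0.00443744, -1.22062094]), 'torque': array([-0.02868991,  0.0075601 ,  0.03547487]), 'gripper_force': 0.0, 'gripper_width': 90.99193516187081}
```

View pics/top0.png

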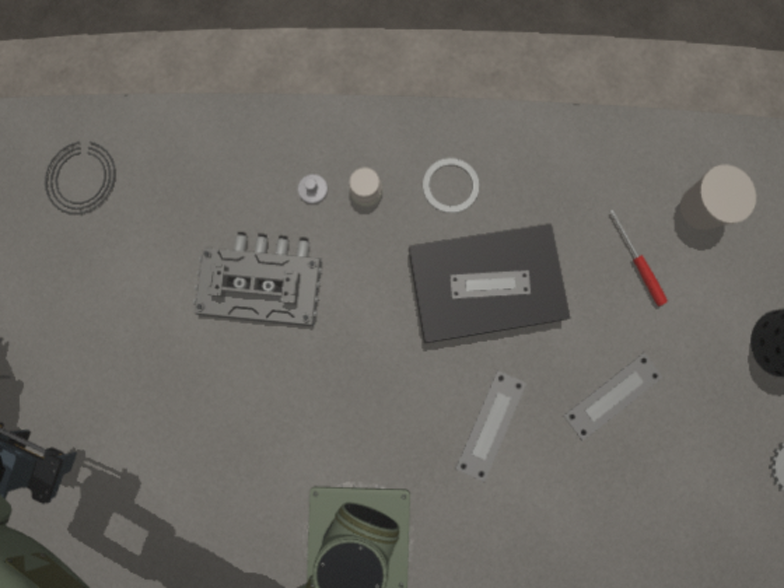

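View pics/scene0.png

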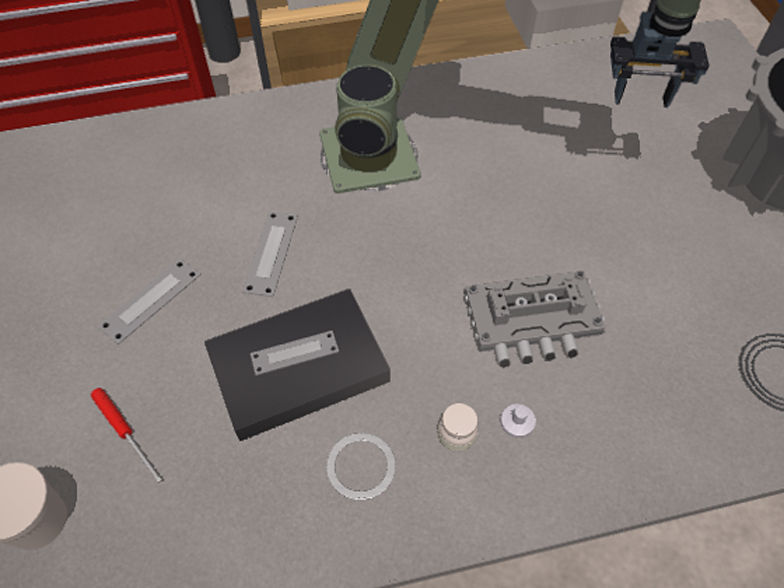

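The cover lies on the dark plate at about (490,285) in the top view (1.4x). The valve body is at (258,285), and the two larger look-alikes are on the bench. I'll enlarge the plate and the housing.

```bash
python3 - <<'E'
import pickle
from h import *
d=pickle.load(open("d0.pkl","rb"));f=d["top"][0]
a=cv2.resize(f[155:250,285:415],None,fx=6,fy=6,interpolation=cv2.INTER_CUBIC)
cv2.imwrite("pics/a.png",a[:,:,::-1])
b=cv2.resize(f[160:240,130:240],None,fx=7,fy=7,interpolation=cv2.INTER_CUBIC)
cv2.imwrite("pics/b.png",b[:,:,::-1])
E
```

```text
(no output)
```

View pics/a.png

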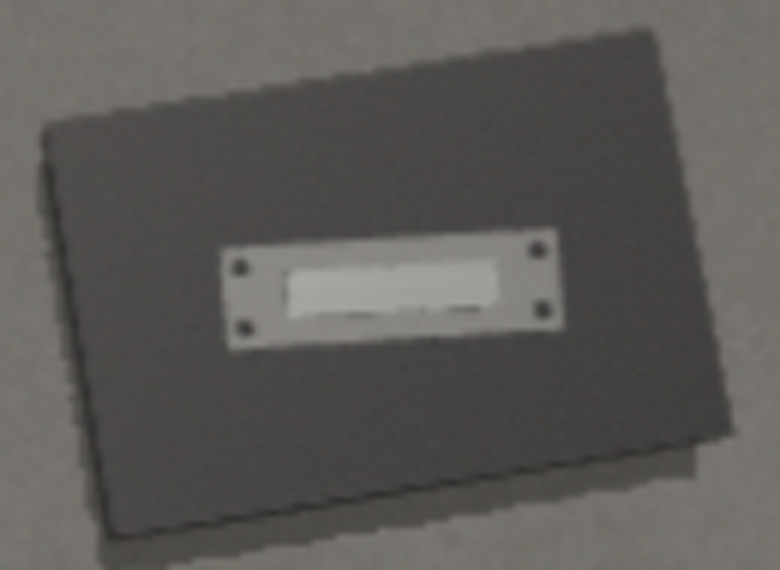

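View pics/b.png

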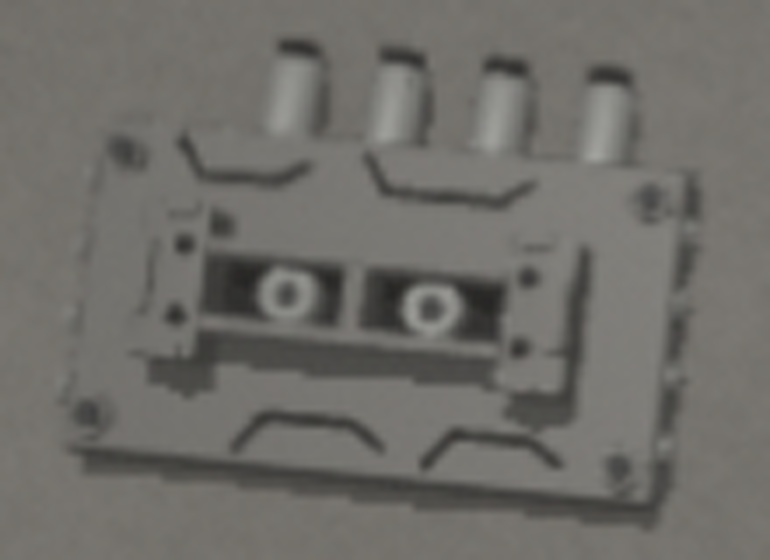

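```bash
python3 - <<'E'
import pickle
from h import *
d=pickle.load(open("d0.pkl","rb"));c=d["top"][1]
def m(P,x0,y0,s,z):
    W=np.array([w(c,x0+(x+.5)/s-.5,y0+(y+.5)/s-.5,z)[:2] for x,y in P]);print(W.round(1).tolist(),"mean",W.mean(0).round(1),
     "dirs",[np.degrees(np.arctan2(*(W[i]-W[j])[::-1])).round(1) for i,j in((0,1),(3,2),(0,3),(1,2))],[np.linalg.norm(W[i]-W[j]).round(1) for i,j in((0,1),(3,2),(0,3),(1,2))])
m([(220,246),(556,230),(565,328),(230,350)],285,155,6,58)
m([(44,125),(652,30),(733,433),(110,538)],285,155,6,56)
m([(184,244),(528,277),(519,348),(175,315)],130,160,7,64)
m([(112,148),(650,198),(618,468),(88,415)],130,160,7,41)
E
```

```text
[[542.5, -171.2], [554.9, -331.3], [508.1, -335.5], [493.2, -176.7]] mean [ 524.7 -253.7] dirs [np.float64(94.4), np.float64(95.3), np.float64(6.4), np.float64(5.2)] [np.float64(160.6), np.float64(159.5), np.float64(49.6), np.float64(47.0)]
[[598.7, -86.6], [654.6, -379.1], [460.5, -416.8], [403.7, -122.5]] mean [ 529.4 -251.2] dirs [np.float64(100.8), np.float64(100.9), np.float64(10.4), np.float64(11.0)] [np.float64(297.8), np.float64(299.7), np.float64(198.2), np.float64(197.8)]
[[532.0, 298.8], [522.3, 156.8], [493.4, 158.9], [502.8, 300.5]] mean [512.6 228.7] dirs [np.float64(86.1), np.float64(86.2), np.float64(-3.4), np.float64(-4.2)] [np.float64(142.4), np.float64(141.9), np.float64(29.2), np.float64(29.0)]
[[575.1, 340.1], [559.7, 112.6], [448.0, 120.5], [463.1, 342.1]] mean [511.5 228.8] dirs [np.float64(86.1), np.float64(86.1), np.float64(-1.0), np.float64(-4.0)] [np.float64(227.9), np.float64(222.2), np.float64(112.0), np.float64(112.0)]
```

send_rows(
  motion=[
    {"rz":0.317,"gripper":1},
    {"rz":0.317,"gripper":1},
    {"rz":0.317,"gripper":1},
    {"rz":0.317,"gripper":1},
    {"rz":0.317,"gripper":1},
    {"rz":0.317,"gripper":1},
    {"rz":0.317,"gripper":1},
    {"tx":-0.114,"ty":0.036,"gripper":1},
    {"tx":-0.114,"ty":0.036,"gripper":1},
    {"tx":-0.114,"ty":0.036,"gripper":1},
    {"tx":-0.114,"ty":0.036,"gripper":1},
    {"tx":-0.114,"ty":0.036,"gripper":1},
  ],
)

```text
invalid input at $.motion[0]: expected keys tx, ty, tz, rx, ry, rz, gripper
```

send_rows(
  motion=[
    {"tx":-0.114,"ty":0.036,"gripper":1},
    {"tx":-0.114,"ty":0.036,"gripper":1},
    {"tx":-0.114,"ty":0.036,"gripper":1},
    {"tx":-0.114,"ty":0.036,"gripper":1},
    {"tx":-0.114,"ty":0.036,"gripper":1},
    {"tx":-0.114,"ty":0.036,"gripper":1},
    {"tx":-0.114,"ty":0.036,"gripper":1},
    {"tx":-0.114,"ty":0.036,"gripper":1},
    {"tx":-0.114,"ty":0.036,"gripper":1},
    {"tx":-0.114,"ty":0.036,"gripper":1},
    {},
    {},
  ],
)

```text
invalid input at $.motion[0]: expected keys tx, ty, tz, rx, ry, rz, gripper
```

send_rows(
  motion=[
    {"tx":0,"ty":0,"tz":0,"rx":0,"ry":0,"rz":0.317,"gripper":1},
    {"tx":0,"ty":0,"tz":0,"rx":0,"ry":0,"rz":0.317,"gripper":1},
    {"tx":0,"ty":0,"tz":0,"rx":0,"ry":0,"rz":0.317,"gripper":1},
    {"tx":0,"ty":0,"tz":0,"rx":0,"ry":0,"rz":0.317,"gripper":1},
    {"tx":0,"ty":0,"tz":0,"rx":0,"ry":0,"rz":0.317,"gripper":1},
    {"tx":0,"ty":0,"tz":0,"rx":0,"ry":0,"rz":0.317,"gripper":1},
    {"tx":0,"ty":0,"tz":0,"rx":0,"ry":0,"rz":0.317,"gripper":1},
    {"tx":-0.114,"ty":0.036,"tz":0,"rx":0,"ry":0,"rz":0,"gripper":1},
    {"tx":-0.114,"ty":0.036,"tz":0,"rx":0,"ry":0,"rz":0,"gripper":1},
    {"tx":-0.114,"ty":0.036,"tz":0,"rx":0,"ry":0,"rz":0,"gripper":1},
    {"tx":-0.114,"ty":0.036,"tz":0,"rx":0,"ry":0,"rz":0,"gripper":1},
    {"tx":-0.114,"ty":0.036,"tz":0,"rx":0,"ry":0,"rz":0,"gripper":1},
  ],
)

```text
time_s: 1.65
ee_pos: [297.7, 266.4, 213.9]
ee_rot: [180.0, -0.0, 94.8]
force: [0.9, 0.5, 0.6]
gripper_width: 0.6
gripper_force: 0.0
```

send_rows(
  motion=[
    {"tx":-0.114,"ty":0.036,"tz":0,"rx":0,"ry":0,"rz":0,"gripper":1},
    {"tx":-0.114,"ty":0.036,"tz":0,"rx":0,"ry":0,"rz":0,"gripper":1},
    {"tx":-0.114,"ty":0.036,"tz":0,"rx":0,"ry":0,"rz":0,"gripper":1},
    {"tx":-0.114,"ty":0.036,"tz":0,"rx":0,"ry":0,"rz":0,"gripper":1},
    {"tx":-0.114,"ty":0.036,"tz":0,"rx":0,"ry":0,"rz":0,"gripper":1},
    {"tx":-0.114,"ty":0.036,"tz":0,"rx":0,"ry":0,"rz":0,"gripper":1},
    {"tx":-0.114,"ty":0.036,"tz":0,"rx":0,"ry":0,"rz":0,"gripper":1},
    {"tx":-0.114,"ty":0.036,"tz":0,"rx":0,"ry":0,"rz":0,"gripper":1},
    {"tx":-0.114,"ty":0.036,"tz":0,"rx":0,"ry":0,"rz":0,"gripper":1},
    {"tx":-0.114,"ty":0.036,"tz":0,"rx":0,"ry":0,"rz":0,"gripper":1},
    {"tx":0,"ty":0,"tz":0,"rx":0,"ry":0,"rz":0,"gripper":1},
    {"tx":0,"ty":0,"tz":0,"rx":0,"ry":0,"rz":0,"gripper":1},
  ],
)

```text
time_s: 3.15
ee_pos: [523.5, -284.3, 213.2]
ee_rot: [-179.9, -0.1, 94.7]
force: [0.0, 1.5, 0.2]
gripper_width: 0.4
gripper_force: 0.0
```

send_rows(
  motion=[
    {"tx":0,"ty":0.007,"tz":0.1,"rx":0,"ry":0,"rz":0,"gripper":1},
    {"tx":0,"ty":0,"tz":0.1,"rx":0,"ry":0,"rz":0,"gripper":1},
    {"tx":0,"ty":0,"tz":0.06,"rx":0,"ry":0,"rz":0,"gripper":1},
    {"tx":0,"ty":0,"tz":0.03,"rx":0,"ry":0,"rz":0,"gripper":1},
    {"tx":0,"ty":0,"tz":0.01,"rx":0,"ry":0,"rz":0,"gripper":1},
    {"tx":0,"ty":0,"tz":0.006,"rx":0,"ry":0,"rz":0,"gripper":1},
    {"tx":0,"ty":0,"tz":0.002,"rx":0,"ry":0,"rz":0,"gripper":1},
    {"tx":0,"ty":0,"tz":0.002,"rx":0,"ry":0,"rz":0,"gripper":1},
    {"tx":0,"ty":0,"tz":0,"rx":0,"ry":0,"rz":0,"gripper":1},
  ],
)

```text
time_s: 4.28
ee_pos: [528.1, -284.9, 59.8]
ee_rot: [179.9, 0.0, 94.8]
force: [0.4, -0.2, 3.6]
gripper_width: 0.5
gripper_force: 2.0
```

send_rows(
  motion=[
    {"tx":0,"ty":0,"tz":0.002,"rx":0,"ry":0,"rz":0,"gripper":1},
    {"tx":0,"ty":0,"tz":0.001,"rx":0,"ry":0,"rz":0,"gripper":1},
    {"tx":0,"ty":0,"tz":0,"rx":0,"ry":0,"rz":0,"gripper":1},
  ],
)

```text
time_s: 4.65
ee_pos: [528.1, -284.8, 59.8]
ee_rot: [179.9, 0.1, 94.8]
force: [-3.3, 1.7, 12.7]
gripper_width: 0.4
gripper_force: 6.4
```

send_rows(
  motion=[
    {"tx":0.01,"ty":0,"tz":0,"rx":0,"ry":0,"rz":-0.02,"gripper":1},
    {"tx":0.02,"ty":0,"tz":0,"rx":0,"ry":0,"rz":-0.02,"gripper":1},
    {"tx":0.02,"ty":0,"tz":0,"rx":0,"ry":0,"rz":-0.02,"gripper":1},
    {"tx":0.02,"ty":0,"tz":0,"rx":0,"ry":0,"rz":-0.02,"gripper":1},
    {"tx":0.02,"ty":0,"tz":0,"rx":0,"ry":0,"rz":-0.02,"gripper":1},
    {"tx":0.02,"ty":0,"tz":0,"rx":0,"ry":0,"rz":-0.02,"gripper":1},
    {"tx":0.02,"ty":0,"tz":0,"rx":0,"ry":0,"rz":-0.02,"gripper":1},
    {"tx":0.02,"ty":0,"tz":0,"rx":0,"ry":0,"rz":-0.02,"gripper":1},
    {"tx":0.02,"ty":0,"tz":0,"rx":0,"ry":0,"rz":-0.02,"gripper":1},
    {"tx":0.01,"ty":0,"tz":0,"rx":0,"ry":0,"rz":-0.02,"gripper":1},
    {"tx":0,"ty":0,"tz":0,"rx":0,"ry":0,"rz":0,"gripper":1},
  ],
)

```text
time_s: 6.02
ee_pos: [518.2, -196.2, 59.8]
ee_rot: [179.7, 0.2, 100.8]
force: [0.9, 0.6, 10.5]
gripper_width: 0.4
gripper_force: 5.3
```

```bash
python3 - <<'E'
from h import *
import pickle
d={n:cam(n) for n in("top","wrist")};pickle.dump(d,open("d1.pkl","wb"))
a=cv2.resize(d["top"][0][145:250,270:410],None,fx=5,fy=5,interpolation=cv2.INTER_CUBIC)[:, :]
cv2.imwrite("pics/c.png",a[:,:,::-1])
print(env.state()["force"])
E
```

```text
[-0.01167001  1.58455552 10.60195819]
```

View pics/c.png

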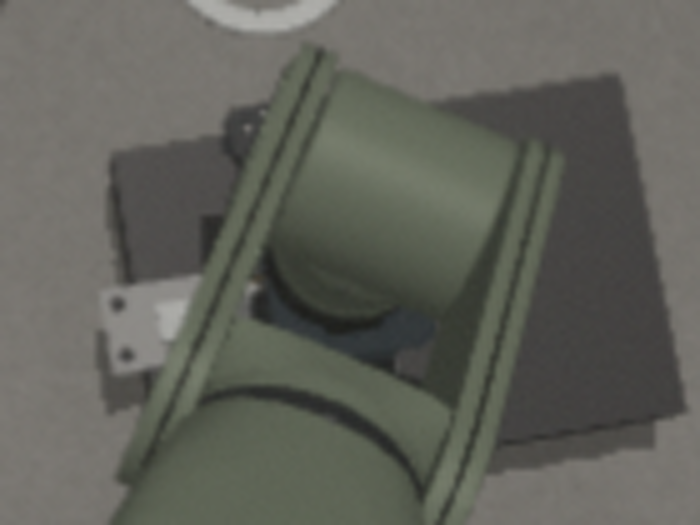

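The cover follows: its end is now past the left edge, with corners at about (102,290) and (114,373).

```bash
python3 - <<'E'
import pickle
from h import *
d=pickle.load(open("d1.pkl","rb"));c=d["top"][1]
P=[w(c,270+(x+.5)/5-.5,145+(y+.5)/5-.5,58)[:2] for x,y in((102,290),(114,373))]
e=(P[0]+P[1])/2;n=np.array([-.188,.982]);v=P[0]-P[1]
print(P,e,"over",(e-[501.2,-104.5])@n,np.degrees(np.arctan2(v[1],v[0]))+90)
save("pics/w1.png",d["wrist"][0])
E
```

```text
[array([519.93780087, -83.19770286]), array([473.07728195, -91.19625912])] [496.50754141 -87.19698099] over 17.87374688242772 99.68638649828108
```

View pics/w1.png

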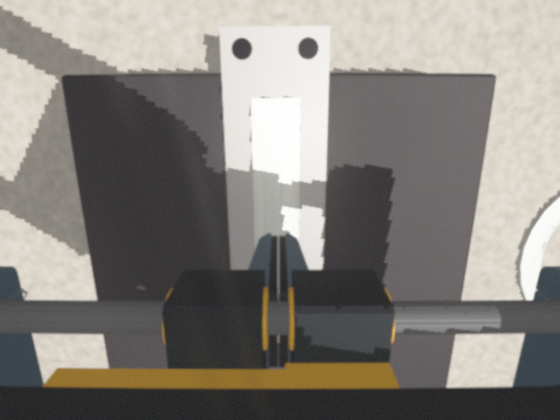

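The wrist view shows the cover square to the plate edge. Its end is at row 27 and the granite edge at row 73.

```bash
python3 - <<'E'
import pickle
from h import *
d=pickle.load(open("d1.pkl","rb"));c=d["wrist"][1]
A=w(c,221,27,58);B=w(c,328,27,58);E=w(c,66,75,56);F=w(c,493,74,56)
n=np.array([-(F-E)[1],(F-E)[0]]);n/=np.linalg.norm(n)
print(A,B,np.linalg.norm(A-B),E,F,n,((A+B)/2-E)[:2]@n)
E
```

```text
[473.4724923  -91.02342953  58.        ] [518.92769595 -82.30748041  58.        ] 46.28329404919864 [ 406.7572098  -123.20804912   56.        ] [597.65955739 -86.24462451  56.        ] [-0.1900942   0.98176586] 18.873698086671578
```

send_rows(
  motion=[
    {"tx":0.01,"ty":0,"tz":0,"rx":0,"ry":0,"rz":0,"gripper":1},
    {"tx":0.018,"ty":0,"tz":0,"rx":0,"ry":0,"rz":0,"gripper":1},
    {"tx":0.018,"ty":0,"tz":0,"rx":0,"ry":0,"rz":0,"gripper":1},
    {"tx":0.018,"ty":0,"tz":0,"rx":0,"ry":0,"rz":0,"gripper":1},
    {"tx":0.016,"ty":0,"tz":0,"rx":0,"ry":0,"rz":0,"gripper":1},
    {"tx":0.005,"ty":0,"tz":0,"rx":0,"ry":0,"rz":0,"gripper":1},
    {"tx":0,"ty":0,"tz":0,"rx":0,"ry":0,"rz":0,"gripper":1},
    {"tx":0,"ty":0,"tz":0,"rx":0,"ry":0,"rz":0,"gripper":1},
    {"tx":0,"ty":0,"tz":-0.02,"rx":0,"ry":0,"rz":0,"gripper":1},
    {"tx":0,"ty":0,"tz":-0.1,"rx":0,"ry":0,"rz":0,"gripper":1},
    {"tx":0,"ty":0,"tz":-0.05,"rx":0,"ry":0,"rz":0,"gripper":-1},
    {"tx":0,"ty":0,"tz":0,"rx":0,"ry":0,"rz":0,"gripper":-1},
  ],
)

```text
time_s: 7.62
ee_pos: [509.0, -153.9, 144.3]
ee_rot: [179.8, 0.1, 100.8]
force: [-0.1, 0.1, 0.5]
gripper_width: 17.4
gripper_force: 0.0
```

```bash
python3 - <<'E'
from h import *
import pickle
d={n:cam(n) for n in("top","wrist")};pickle.dump(d,open("d2.pkl","wb"))
save("pics/w2.png",d["wrist"][0],None,1.4)
E
```

```text
(no output)
```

View pics/w2.png

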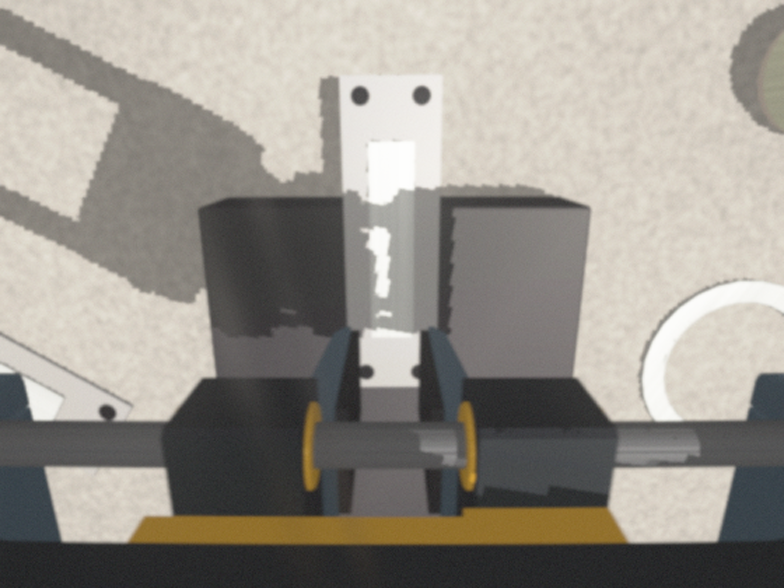

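The cover's overhanging end corners are at (340,76) and (442,76). The granite's top edge is at row 207, from (201,207) to (589,207), at 1.4x.

```bash
python3 - <<'E'
import pickle
from h import *
d=pickle.load(open("d2.pkl","rb"));c=d["wrist"][1]
q=lambda u,v,z:w(c,(u+.5)/1.4-.5,(v+.5)/1.4-.5,z)[:2]
A=q(340,76,58);B=q(442,76,58);E=q(201,207,56);F=q(589,207,56)
n=np.array([-(F-E)[1],(F-E)[0]]);n/=np.linalg.norm(n)
m=(A+B)/2;v=(B-A);ang=np.degrees(np.arctan2(v[1],v[0]))+90
print(A,B,np.linalg.norm(v),n,(m-E)@n,"end",m,ang)
h=[q(360,95,58),q(422,95,58),q(366,372,58)];print(h, np.degrees(np.arctan2(*(h[0]-h[2])[::-1])))
ax=np.array([np.cos(np.radians(ang)),np.sin(np.radians(ang))]);g=m-38*ax
s=env.state();Rm=R.from_euler('xyz',s["ee_rot"],degrees=True).as_matrix()
print("grasp",g,"tool delta",Rm.T@np.array([g[0]-s["ee_pos"][0],g[1]-s["ee_pos"][1],38-s["ee_pos"][2]])/500,s["ee_rot"])
E
```

```text
[465.15821693 -49.54498764] [511.87677674 -40.62563914] 47.562365464492586 [-0.18714274  0.98233273] 60.96136463087203 end [488.51749684 -45.08531339] 100.80864594413579
[array([475.76028824, -56.0375838 ]), array([504.41739921, -50.56835429]), array([ 503.42503712, -195.78335573])] 101.19776729341106
grasp [495.64361935 -82.41115401] tool delta [0.14357694 0.00404788 0.2074363 ] [-1.79924267e+02 -4.77319214e-02  1.00763076e+02]
```

send_rows(
  motion=[
    {"tx":0.0718,"ty":0.004,"tz":0,"rx":0,"ry":0,"rz":0,"gripper":-1},
    {"tx":0.0718,"ty":0,"tz":0,"rx":0,"ry":0,"rz":0,"gripper":-1},
    {"tx":0,"ty":0,"tz":0,"rx":0,"ry":0,"rz":0,"gripper":-1},
    {"tx":0,"ty":0,"tz":0,"rx":0,"ry":0,"rz":0,"gripper":-1},
    {"tx":0,"ty":0,"tz":0.0474,"rx":0,"ry":0,"rz":0,"gripper":-1},
    {"tx":0,"ty":0,"tz":0.06,"rx":0,"ry":0,"rz":0,"gripper":-1},
    {"tx":0,"ty":0,"tz":0.06,"rx":0,"ry":0,"rz":0,"gripper":-1},
    {"tx":0,"ty":0,"tz":0.04,"rx":0,"ry":0,"rz":0,"gripper":-1},
    {"tx":0,"ty":0,"tz":0,"rx":0,"ry":0,"rz":0,"gripper":-1},
    {"tx":0,"ty":0,"tz":0,"rx":0,"ry":0,"rz":0,"gripper":-1},
  ],
)

```text
time_s: 8.98
ee_pos: [497.2, -83.3, 39.1]
ee_rot: [180.0, 0.0, 100.7]
force: [-0.2, -0.3, 0.0]
gripper_width: 91.1
gripper_force: 0.0
```

send_rows(
  motion=[
    {"tx":0,"ty":0,"tz":0,"rx":0,"ry":0,"rz":0,"gripper":0},
    {"tx":0,"ty":0,"tz":0,"rx":0,"ry":0,"rz":0,"gripper":0},
    {"tx":0,"ty":0,"tz":0,"rx":0,"ry":0,"rz":0,"gripper":0.2},
    {"tx":0,"ty":0,"tz":0,"rx":0,"ry":0,"rz":0,"gripper":1},
    {"tx":0,"ty":0,"tz":0,"rx":0,"ry":0,"rz":0,"gripper":1},
    {"tx":0,"ty":0,"tz":0,"rx":0,"ry":0,"rz":0,"gripper":1},
  ],
  grip_force=35,
)

```text
time_s: 9.72
ee_pos: [496.5, -82.6, 38.8]
ee_rot: [180.0, -0.0, 100.8]
force: [-0.4, -0.3, 0.8]
gripper_width: 47.2
gripper_force: 35.0
```

Gripped. I'll lift slowly, then check from the wrist camera.

send_rows(
  motion=[
    {"tx":0,"ty":0,"tz":-0.01,"rx":0,"ry":0,"rz":0,"gripper":1},
    {"tx":0,"ty":0,"tz":-0.02,"rx":0,"ry":0,"rz":0,"gripper":1},
    {"tx":0,"ty":0,"tz":-0.03,"rx":0,"ry":0,"rz":0,"gripper":1},
    {"tx":0,"ty":0,"tz":-0.04,"rx":0,"ry":0,"rz":0,"gripper":1},
    {"tx":0,"ty":0,"tz":-0.04,"rx":0,"ry":0,"rz":0,"gripper":1},
    {"tx":0,"ty":0,"tz":-0.03,"rx":0,"ry":0,"rz":0,"gripper":1},
    {"tx":0,"ty":0,"tz":0,"rx":0,"ry":0,"rz":0,"gripper":1},
    {"tx":0,"ty":0,"tz":0,"rx":0,"ry":0,"rz":0,"gripper":1},
  ],
)

```text
time_s: 10.72
ee_pos: [496.0, -82.6, 123.3]
ee_rot: [-179.9, -0.0, 100.8]
force: [-0.7, -0.4, -1.2]
gripper_width: 47.0
gripper_force: 35.0
```

```bash
python3 - <<'E'
from h import *
import pickle
d={n:cam(n) for n in("top","wrist")};pickle.dump((d,env.state()),open("d3.pkl","wb"))
save("pics/w3.png",d["wrist"][0],None,1.4)
E
```

```text
(no output)
```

View pics/w3.png

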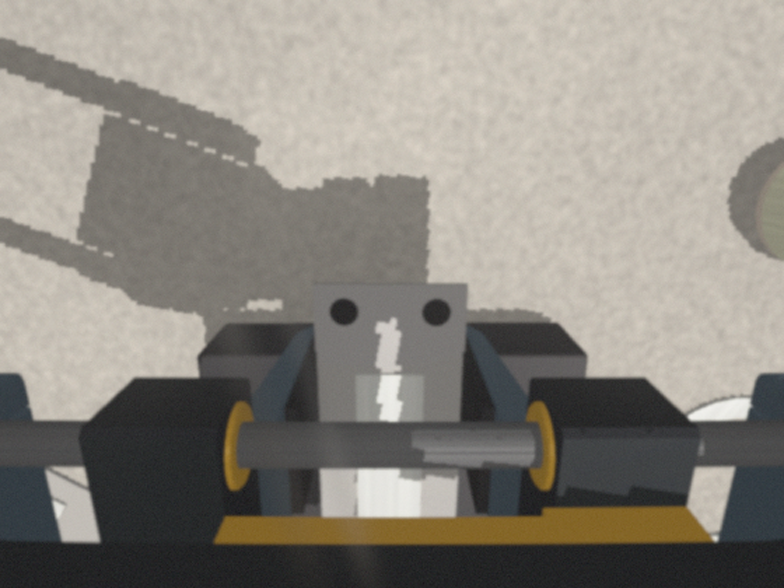

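The cover is held level. Its end corners are at (315,283) and (467,283), at 1.4x.

```bash
python3 - <<'E'
import pickle
from h import *
d,s=pickle.load(open("d3.pkl","rb"));c=d["wrist"][1]
q=lambda u,v,z:w(c,(u+.5)/1.4-.5,(v+.5)/1.4-.5,z)
z=s["ee_pos"][2]+18.2
Rm=R.from_euler('xyz',s["ee_rot"],degrees=True).as_matrix()
for dz in(0,1):
  P=[Rm.T@(q(u,v,z+dz)-s["ee_pos"]) for u,v in((315,283),(467,283))];print(np.round(P,1))
# pitch check: solvePnP on corners + holes not needed; plan
xe=np.mean(P,0)[0]; off=80-xe
y=np.radians(86.1);ax=np.array([np.cos(y),np.sin(y)])
seat=np.array([512.6,228.7]);t=seat+off*ax
y2=R.from_euler('xyz',[180,0,86.1],degrees=True).as_matrix()
D=np.r_[t-s["ee_pos"][:2],0]
print("off",off,"target",t,"delta tool(86.1)/500",y2.T@D/500)
E
```

```text
[[ 38.5 -22.9 -18.1]
 [ 38.6  24.4 -18.2]]
[[ 38.8 -22.7 -19.1]
 [ 38.8  24.3 -19.2]]
off 41.17666412042725 target [515.40064278 269.78131045] delta tool(86.1)/500 [ 7.05728574e-01 -9.04706782e-03 -1.10794627e-18]
```

send_rows(
  motion=[
    {"tx":0,"ty":0,"tz":0,"rx":0,"ry":0,"rz":0.245,"gripper":1},
    {"tx":0,"ty":0,"tz":0,"rx":0,"ry":0,"rz":0.245,"gripper":1},
    {"tx":0.05,"ty":-0.009,"tz":0,"rx":0,"ry":0,"rz":0,"gripper":1},
    {"tx":0.1,"ty":0,"tz":0,"rx":0,"ry":0,"rz":0,"gripper":1},
    {"tx":0.1,"ty":0,"tz":0,"rx":0,"ry":0,"rz":0,"gripper":1},
    {"tx":0.1,"ty":0,"tz":0,"rx":0,"ry":0,"rz":0,"gripper":1},
    {"tx":0.1,"ty":0,"tz":0,"rx":0,"ry":0,"rz":0,"gripper":1},
    {"tx":0.1,"ty":0,"tz":0,"rx":0,"ry":0,"rz":0,"gripper":1},
    {"tx":0.1,"ty":0,"tz":0,"rx":0,"ry":0,"rz":0,"gripper":1},
    {"tx":0.056,"ty":0,"tz":0.02,"rx":0,"ry":0,"rz":0,"gripper":1},
    {"tx":0,"ty":0,"tz":0.04,"rx":0,"ry":0,"rz":0,"gripper":1},
    {"tx":0,"ty":0,"tz":0.036,"rx":0,"ry":0,"rz":0,"gripper":1},
  ],
)

```text
time_s: 12.32
ee_pos: [515.7, 270.2, 74.1]
ee_rot: [-179.9, 0.1, 86.1]
force: [0.1, -1.4, -1.1]
gripper_width: 46.8
gripper_force: 35.0
```

send_rows(
  motion=[
    {"tx":0,"ty":0,"tz":0,"rx":0,"ry":0,"rz":0,"gripper":1},
    {"tx":0,"ty":0,"tz":0,"rx":0,"ry":0,"rz":0,"gripper":1},
    {"tx":0,"ty":0,"tz":0,"rx":0,"ry":0,"rz":0,"gripper":1},
  ],
)

```text
time_s: 12.7
ee_pos: [516.9, 269.9, 76.6]
ee_rot: [179.9, -0.1, 86.1]
force: [0.1, 0.3, -0.8]
gripper_width: 46.9
gripper_force: 35.0
```

```bash
python3 - <<'E'
from h import *
import pickle
d={n:cam(n) for n in("top","wrist","scene")};pickle.dump((d,env.state()),open("d4.pkl","wb"))
a=cv2.resize(d["wrist"][0][110:300,140:420],None,fx=2.8,fy=2.8,interpolation=cv2.INTER_CUBIC)
cv2.imwrite("pics/w4.png",a[:,:,::-1])
E
```

```text
(no output)
```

View pics/w4.png

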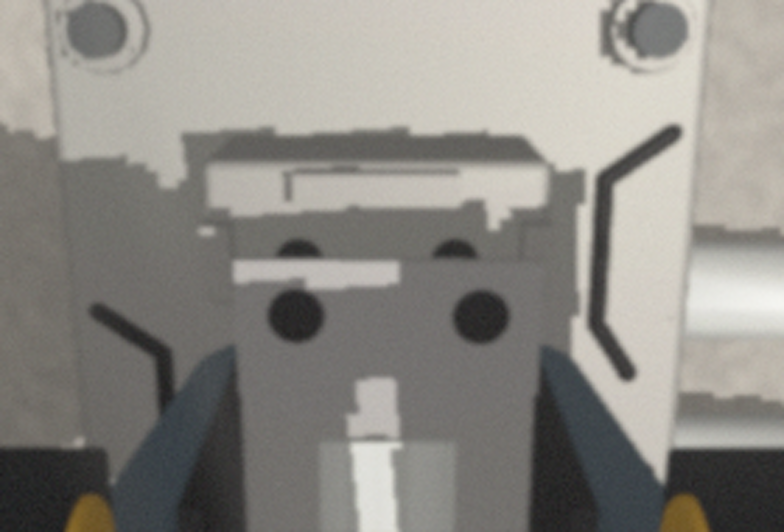

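The housing end is visible beyond the cover. Its far edge corners are at (208,163) and (547,163), and the cover's end corners at (233,262) and (541,262).

```bash
python3 - <<'E'
import pickle
from h import *
d,s=pickle.load(open("d4.pkl","rb"));c=d["wrist"][1]
q=lambda u,v,z:w(c,140+(u+.5)/2.8-.5,110+(v+.5)/2.8-.5,z)
Rm=R.from_euler('xyz',s["ee_rot"],degrees=True).as_matrix()
T=lambda p:Rm.T@(p-s["ee_pos"])
print(s["ee_pos"],s["ee_rot"])
for z in(64,69):
  a,b=q(208,163,z),q(547,163,z);print("housing",z,a,b,T(a),T(b),np.linalg.norm(a-b),np.degrees(np.arctan2(*(b-a)[1::-1]))+90)
zc=s["ee_pos"][2]+19.2
a,b=q(233,262,zc),q(541,262,zc);print("cover",a,b,T(a),T(b),np.linalg.norm(a-b))
E
```

```text
[516.60410075 269.82609042  76.38631489] [ 1.79942254e+02 -3.81555289e-02  8.60514860e+01]
housing 64 [487.92024929 320.16325826  64.        ] [549.42151015 315.9241651   64.        ] [ 48.23425378 -32.09448426  12.38609862] [48.24020183 29.55266573 12.44823366] 61.647181592771 86.05701415163922
housing 69 [488.85391927 320.9903024   69.        ] [548.68135218 316.86658107  69.        ] [ 49.12695685 -31.21494259   7.38757591] [49.13274301 28.75440892  7.44801987] 59.96938224710303 86.05701415163915
cover [495.86562997 309.73471593  95.58631489] [543.43877957 306.44752925  95.58631489] [ 38.39862132 -23.41801703 -19.19804468] [ 38.3951261   24.26854122 -19.14998611] 47.68658259161544
```

send_rows(
  motion=[
    {"tx":0,"ty":-0.003,"tz":0.01,"rx":0,"ry":0,"rz":0,"gripper":1},
    {"tx":0,"ty":0,"tz":0.015,"rx":0,"ry":0,"rz":0,"gripper":1},
    {"tx":0,"ty":0,"tz":0.01,"rx":0,"ry":0,"rz":0,"gripper":1},
    {"tx":0,"ty":0,"tz":0.01,"rx":0,"ry":0,"rz":0,"gripper":1},
    {"tx":0,"ty":0,"tz":0.005,"rx":0,"ry":0,"rz":0,"gripper":1},
    {"tx":0,"ty":0,"tz":0,"rx":0,"ry":0,"rz":0,"gripper":1},
    {"tx":0,"ty":0,"tz":0,"rx":0,"ry":0,"rz":0,"gripper":1},
  ],
)

```text
time_s: 13.72
ee_pos: [514.9, 270.0, 50.9]
ee_rot: [180.0, -0.0, 86.1]
force: [-0.9, 0.5, -1.1]
gripper_width: 47.2
gripper_force: 35.0
```

send_rows(
  motion=[
    {"tx":0,"ty":0,"tz":0.003,"rx":0,"ry":0,"rz":0,"gripper":1},
    {"tx":0,"ty":0,"tz":0.003,"rx":0,"ry":0,"rz":0,"gripper":1},
    {"tx":0,"ty":0,"tz":0.0015,"rx":0,"ry":0,"rz":0,"gripper":1},
    {"tx":0,"ty":0,"tz":0,"rx":0,"ry":0,"rz":0,"gripper":1},
    {"tx":0,"ty":0,"tz":0,"rx":0,"ry":0,"rz":0,"gripper":1},
  ],
)

```text
time_s: 14.35
ee_pos: [514.8, 269.9, 47.0]
ee_rot: [-180.0, -0.0, 86.1]
force: [0.1, -0.3, -0.6]
gripper_width: 46.7
gripper_force: 35.0
```

send_rows(
  motion=[
    {"tx":0,"ty":0,"tz":0.001,"rx":0,"ry":0,"rz":0,"gripper":1},
    {"tx":0,"ty":0,"tz":0.001,"rx":0,"ry":0,"rz":0,"gripper":1},
    {"tx":0,"ty":0,"tz":0,"rx":0,"ry":0,"rz":0,"gripper":1},
  ],
)

```text
time_s: 14.72
ee_pos: [514.9, 269.9, 46.8]
ee_rot: [180.0, -0.0, 86.1]
force: [-1.9, -0.9, 5.3]
gripper_width: 46.8
gripper_force: 35.0
```

send_rows(
  motion=[
    {"tx":0,"ty":0,"tz":0,"rx":0,"ry":0,"rz":0,"gripper":-0.3},
    {"tx":0,"ty":0,"tz":0,"rx":0,"ry":0,"rz":0,"gripper":-0.5},
    {"tx":0,"ty":0,"tz":0,"rx":0,"ry":0,"rz":0,"gripper":-0.5},
    {"tx":0,"ty":0,"tz":0,"rx":0,"ry":0,"rz":0,"gripper":-0.5},
    {"tx":0,"ty":0,"tz":-0.02,"rx":0,"ry":0,"rz":0,"gripper":-0.5},
    {"tx":0,"ty":0,"tz":-0.06,"rx":0,"ry":0,"rz":0,"gripper":-0.5},
    {"tx":0,"ty":0,"tz":-0.1,"rx":0,"ry":0,"rz":0,"gripper":-0.5},
    {"tx":0,"ty":0,"tz":-0.08,"rx":0,"ry":0,"rz":0,"gripper":-0.5},
    {"tx":-0.1,"ty":0,"tz":0,"rx":0,"ry":0,"rz":0,"gripper":-0.5},
    {"tx":-0.1,"ty":0,"tz":0,"rx":0,"ry":0,"rz":0,"gripper":-0.5},
    {"tx":0,"ty":0,"tz":0,"rx":0,"ry":0,"rz":0,"gripper":-0.5},
    {"tx":0,"ty":0,"tz":0,"rx":0,"ry":0,"rz":0,"gripper":-0.5},
  ],
)

```text
time_s: 16.23
ee_pos: [508.3, 170.5, 176.6]
ee_rot: [179.9, -0.1, 86.0]
force: [0.3, 0.7, 0.6]
gripper_width: 68.4
gripper_force: 0.0
```

```bash
python3 - <<'E'
from h import *
import pickle
d={n:cam(n) for n in("top","wrist","scene")};pickle.dump((d,env.state()),open("d5.pkl","wb"))
save("pics/w5.png",d["wrist"][0],None,1.4)
E
```

```text
(no output)
```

View pics/w5.png

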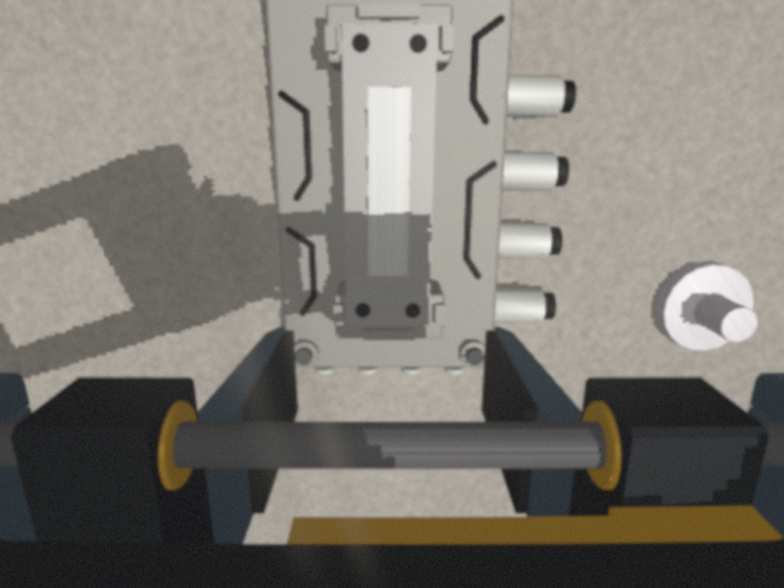

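The cover lies between all the lugs with its panel up, end edge at about row 24 and centred at column 388. It is seated, and the gripper is clear. I'll hand it in.

```bash
python3 -c "
from workcell import env
print(env.job_done())"
```

```text
the job is handed in; nothing more can be done
None
```

I handed the job in: the cover lies on the housing between the lugs with its panel up, the gripper is clear of it, and no bystander was touched, though the hand-in returned no verdict.

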